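Gauge the bores of burnishing wheels and slide out the tight ones

TASK

Take the plug gauge from the tool block and, working from the robot's left to its right, try its pin in the bore of each of the three wooden burnishing wheels: a good wheel takes the pin down to the collar, one bored too small stops it at the bottom of the nut recess. Slide any wheel that will not take the gauge across the bench, without lifting or tipping it, right into the open-fronted rework tray, and leave the wheels that do take it standing in their places. Put the gauge back in its hole in the tool block, down to its collar, and disturb nothing else on the bench.

Things in the scene. Friction and masses are not known exactly. Their poses are not given: they have to be found in the camera images.
- gauge_handle (a point): Middle of the plug gauge's handle, the point to grip. Gauge: 0.17 kg, 101 mm long, starts upright in the tool block. From below: steel pin 16 mm across, 26 long, nose chamfered; collar 30 across, 5 thick; aluminium hexagonal handle 24 across flats, 70 long. This point is 66 mm above the pin's end. z: from pin to handle; x is square to one pair of flats, the others at 60 degrees.
- gauge_tip (a point): Centre of the end of the gauge's pin (same axes as gauge_handle).
- stand_hole (a point): Centre of the mouth, in the tool block's top, of the gauge's hole: 20 mm across, 32 deep. With the gauge's collar resting on the block the pin's end is 26 mm below this point. Block: dark wood, fixed, 55 mm (x) by 160 (y), 40 high; the hole is 45 mm from its middle towards +y. Four short tools, up to 100 mm above the bench, stand 75 to 120 mm from the hole towards -y.
- wheel_a: One of three like beech burnishing wheels, loose, axis upright: one at the robot's left (+y), one mid, one right, >130 mm apart in y; mixed each run. 68 mm across, 30 high, 0.15 kg. On top a nut recess 26 mm across, 8 deep; in its floor a through bore. Good bore 18 mm: the gauge's pin goes 26 mm down, to its collar. Too small (12 mm): it stops 8 mm down. Origin: centre of underside.
- wheel_b: As wheel_a.
- wheel_c: As wheel_a.
- tray: Rework tray: three plywood sides fixed on the bench, 30 mm high, 9 thick; the -x side is open, no sill (cork lining flush with the bench). Inside 100 mm wide (y), 109 deep: x from -59 mm (mouth) to +50 (back wall). Origin: on the bench, on its middle line; x points in. A lane along y, x = 0.515 to 0.60 m, between the wheels and the tray and block, is clear.
- thread_spool: Bystander: small upright thread spool, 40 mm across, 38 mm high. Origin: centre of its underside. Not to be disturbed.
- rivet_tin: Bystander: flat round brass-coloured tin, 44 mm across, 24 mm high. Origin: centre of its underside. Not to be disturbed.
- maul: Bystander: maul lying down, wood handle towards its -x, white head 64 mm across towards its +x, 290 mm long along its x. Origin: centre of its underside. Not to be disturbed.
- chisel: Bystander: small hand tool lying down, 160 mm long along its x, dark wood handle 26 mm thick. Origin: centre of its underside. Not to be disturbed.
- glue_jar: Bystander: glass jar with black lid, 60 mm across, 75 mm high. Origin: centre of its underside. Not to be disturbed.
- buckle: Bystander: flat brass belt buckle, 50 by 54 mm, 9 mm high. Origin: centre of its underside. Not to be disturbed.
- wax_block: Bystander: amber block of wax, 55 by 36 mm, 22 mm high. Origin: centre of its underside. Not to be disturbed.
Mind the look-alikes: they are no part of the job. Leave any pink, turquoise or yellow look-alike of the wheel_c alone.

How it is judged:
On the way, in this order (a step that is already met when the one before it is completed fails the run):
1. the left wheel is tried in its place: the gauge's pin is either well down its bore (at least 20 mm below the wheel's top) or, if too tight, rests with a light push (over 1 N) on the recess floor (((world y of wheel_a above 0.1 m and distance of wheel_a from where it was at the start of the episode below 0.03 m and horizontal distance between gauge_tip and wheel_a below 0.006 m and z of gauge_tip in the frame of wheel_a below 0.01 m) or (world y of wheel_b above 0.1 m and distance of wheel_b from where it was at the start of the episode below 0.03 m and horizontal distance between gauge_tip and wheel_b below 0.006 m and z of gauge_tip in the frame of wheel_b below 0.01 m) or (world y of wheel_c above 0.1 m and distance of wheel_c from where it was at the start of the episode below 0.03 m and horizontal distance between gauge_tip and wheel_c below 0.006 m and z of gauge_tip in the frame of wheel_c below 0.025 m and contact force between gauge and wheel_c above 1 N))), for 0.1 s.
2. the middle wheel is tried in its place: the gauge's pin is either well down its bore (at least 20 mm below the wheel's top) or, if too tight, rests with a light push (over 1 N) on the recess floor (((world y of wheel_a between -0.1 and 0.1 m and distance of wheel_a from where it was at the start of the episode below 0.03 m and horizontal distance between gauge_tip and wheel_a below 0.006 m and z of gauge_tip in the frame of wheel_a below 0.01 m) or (world y of wheel_b between -0.1 and 0.1 m and distance of wheel_b from where it was at the start of the episode below 0.03 m and horizontal distance between gauge_tip and wheel_b below 0.006 m and z of gauge_tip in the frame of wheel_b below 0.01 m) or (world y of wheel_c between -0.1 and 0.1 m and distance of wheel_c from where it was at the start of the episode below 0.03 m and horizontal distance between gauge_tip and wheel_c below 0.006 m and z of gauge_tip in the frame of wheel_c below 0.025 m and contact force between gauge and wheel_c above 1 N))), for 0.1 s.
3. the right wheel is tried in its place: the gauge's pin is either well down its bore (at least 20 mm below the wheel's top) or, if too tight, rests with a light push (over 1 N) on the recess floor (((world y of wheel_a below -0.1 m and distance of wheel_a from where it was at the start of the episode below 0.03 m and horizontal distance between gauge_tip and wheel_a below 0.006 m and z of gauge_tip in the frame of wheel_a below 0.01 m) or (world y of wheel_b below -0.1 m and distance of wheel_b from where it was at the start of the episode below 0.03 m and horizontal distance between gauge_tip and wheel_b below 0.006 m and z of gauge_tip in the frame of wheel_b below 0.01 m) or (world y of wheel_c below -0.1 m and distance of wheel_c from where it was at the start of the episode below 0.03 m and horizontal distance between gauge_tip and wheel_c below 0.006 m and z of gauge_tip in the frame of wheel_c below 0.025 m and contact force between gauge and wheel_c above 1 N))), for 0.1 s.
At the end, for the whole second after the job is handed in: Any too-tight wheel stands flat inside the rework tray, its centre at least 26 mm past the mouth; wheels that took the gauge stand within 30 mm of their start; the gauge is upright in its hole in the tool block, pin 22 mm or more down; all released and at rest (linear speed of each of wheel_c, gauge below 0.02 m/s and x of wheel_c in the frame of tray between -0.033 and 0.04 m and y of wheel_c in the frame of tray between -0.03 and 0.03 m and height (world z) of wheel_c below 0.004 m and angle between each of wheel_c, wheel_a, wheel_b's own z axis and vertical below 0.1 rad and distance of each of wheel_a, wheel_b from where it was at the start of the episode below 0.03 m and horizontal distance between gauge_tip and stand_hole below 0.006 m and z of gauge_tip in the frame of stand_hole below -0.022 m and angle between gauge_tip's own z axis and vertical below 0.12 rad); the robot touches nothing.
It fails at once if a bystander is knocked away (moved more than 30 mm) (distance of any of thread_spool, rivet_tin, maul, chisel, glue_jar, buckle, wax_block from where it was at the start of the episode above 0.03 m).
It fails at once if a wheel is lifted off the bench (15 mm) or tipped (0.35 rad) (height (world z) of any of wheel_a, wheel_b, wheel_c above 0.015 m or angle between any of wheel_a, wheel_b, wheel_c's own z axis and vertical above 0.35 rad).
It fails at once if a wheel that takes the gauge is shifted more than 40 mm from its place (distance of any of wheel_a, wheel_b from where it was at the start of the episode above 0.04 m).
It also fails if it takes over 67 s, if anything falls off the work surface, if the arm or the gripper's body presses on something with over 40 N, if the wrist force passes 120 N, or if a joint passes its speed limit or range.

ROBOT

A 7-joint arm with a two-finger parallel gripper is mounted at the origin on the work surface. World frame = base frame: x ahead of the robot, y to its left, z up, the work surface at z = 0. Lengths are in m, angles in rad, forces in N, time in s.
With the tool pointing down it reaches from about 0.35 to 0.9 m from the base axis. Payload 19.9 kg.
Tool frame: the origin (TCP) lies between the finger pads; the fingertips stand 19 mm ahead of it and the grasp point (between the pads) is the TCP; y points along the fingers, z is the direction in which the jaws open and shut, and the axes are right-handed (so a half turn about y gives the same grasp; the last joint's range is limited). The gripper opens to 85 mm and grips with 20 to 120 N. Pads are 22 mm wide; open, the fingers measure 114 mm over their backs; the gripper's body (76 mm by 85 mm) begins 54 mm behind the grasp point. The pads swing forward as they close: fully open they stand 13 mm farther back than shut.
Start: joints at [-1.272, 0.417, -0.01, 1.614, 0.005, 1.111, -0.053], TCP at [0.208, 0.589, 0.213] pointing down, gripper open.
Joint ranges: [-2.81, 2.81], [-0.39, 2.02], [-1.27, 1.25], [0.06, 2.57], [-1.19, 4.33], [0.19, 2], [-2.82, 2.82]. Speed limits (rad/s): [1.89, 1.89, 2.39, 2.39, 3.01, 3.01, 3.01].

INTERFACE

Orientations are given as a unit quaternion [x, y, z, w].
In Python, from cell import monitor, optics, robot gives the robot as it stands.
- The arm moves only by the tool send_rows, never from a script. Its argument "commands" is text: rows parted by semicolons, each of 7 numbers parted by spaces: the shift along the world's x, y, z in units of 25 mm (1.0 is 25 mm), then the turn, a rotation vector about the world's x, y, z in units of 8 degrees (1.0 is 8 degrees), then the opening, from -1 (shut) to 1 (fully open), so that 0 is half open. A call has 1 to 8 rows; each row shifts and turns the commanded pose from where the row before left it; what a row does not reach is not made up. A row lasts 1/10 s, in which the tool goes at most 50 mm and 8.59 degrees, less where a joint would pass 70% of its speed; a pose out of reach is approached as far as the arm can. A call is refused whole if a number of a shift passes 1 or a number of a turn 1, either way. A call with a gripper value outside its range is refused whole. The fingers move at their own pace and stop on an object; "squeeze" is the grip in N (left out, the last holds). Time passes only in rows, so rows that do not move let the fingers close. It gives the time, the measured TCP pose, the force and the opening at its end, in the units of the state.
- monitor.observe(): the state, without advancing time (a new reading comes with each control period).
- optics.camera(name): name is "side" or "top"; returns a dict with "img" (420x560x3 uint8, red, green, blue), "depth" (420x560 float32, m along the optical axis (not along the pixel's ray), 0 where there is no reading), "camera_matrix" (3x3 intrinsics, pixels), "extrinsics" (4x4, takes a point from camera to world coordinates). Camera axes: x right, y up, looking along -z (the intrinsics and any distortion apply to the point x, -y, -z); pixel columns grow to the right and rows downward; lengths in m; the calibration is good to about 2 mm. A picture is of the moment at which its call begins.
- robot.finish_job(): hands the job in, once; it reports no verdict.
The state is a dict: "time": time; "qpos": joint angles; "joint_vel": joint speeds; "tau": joint torques, N m; "tool_pos": TCP position; "tool_rot": TCP orientation; "ft_force": force on the tool from outside, world axes, zero at the start; "ft_torque": the same for the moment, N m; "finger_gap": finger opening in m.
Only numpy, scipy, OpenCV 4.12 (cv2) and the standard library are available. Lean on these libraries where they do the work, as an engineer would, in place of code of your own. Each camera call takes 0.05 s, during which the arm holds its last target. There are 200 camera calls.

## Working session

There is one attempt and no reset: what is moved stays moved. The work goes in short steps, Python scripts to look and compute and a tool call to move; the robot and the scene stay as the last step left them, time stands still between calls to the robot, and variables do not carry over. Pictures are saved under pics/ and viewed, about 8 in all and at most 12, crops included, and the job is handed in when it is done.

Besides the shell and the picture viewer there is one more tool, called after "Request:" by a JSON object that holds its "fn" and its "kwargs". send_rows: Moves the arm, as the interface text tells. Its arguments: {"type":"object","properties":{"commands":{"type":"string"},"squeeze":{"type":"number"}},"required":["commands"]}

```bash
mkdir -p pics; ls; cat > h.py <<'E'
import numpy as np, cv2
from cell import monitor, optics, robot
def cam(n):
    c=optics.camera(n); d=c["depth"]; K=np.array(c["camera_matrix"]); T=np.array(c["extrinsics"])
    v,u=np.mgrid[:420,:560]
    P=np.stack([(u-K[0,2])/K[0,0]*d,-(v-K[1,2])/K[1,1]*d,-d],-1)@T[:3,:3].T+T[:3,3]
    P[d==0]=np.nan
    return c["img"],P,K,T
def save(n,im,s=1): cv2.imwrite("pics/"+n,cv2.resize(im[...,::-1],None,fx=s,fy=s,interpolation=cv2.INTER_CUBIC))
E
python3 - <<'E'
from h import *
print(monitor.observe())
a,P,K,T=cam("top"); b,Q,K2,T2=cam("side")
print(K,T,K2,T2)
save("t0.png",a,1.4); save("s0.png",b,1.4)
np.savez("d0.npz",a=a,P=P,b=b,Q=Q)
E
```

```text
pics
{'time': 0.0, 'qpos': array([-1.27250846,  0.41801264, -0.01028958,  1.61412273,  0.0046607 ,
        1.11068785, -0.05297034]), 'joint_vel': array([-0.00155258,  0.00063123, -0.00049765, -0.0009769 ,  0.00030219,
        0.00026618, -0.00184618]), 'tau': array([-1.56558868e-03, -8.64471602e+01,  6.78352732e-01, -4.34883678e+01,
        1.90557609e-02,  7.62880925e-03, -2.96016481e-05]), 'tool_pos': array([0.20819714, 0.58893938, 0.21195782]), 'tool_rot': array([ 0.69735024, -0.11960424,  0.1195023 , -0.69650317]), 'ft_force': array([ 0.19476772, -0.93780981, -0.42569784]), 'ft_torque': array([ 0.04257749, -0.00631001, -0.05323394]), 'finger_gap': 0.08533873171141268}
[[406.7794018    0.         282.38027417]
 [  0.         406.7794018  212.20179273]
 [  0.           0.           1.        ]] [[ 0.00212313  0.99428351 -0.10675112  0.41033289]
 [-0.99999299  0.00178159 -0.00329474  0.06898226]
 [-0.00308572  0.10675737  0.99428031  1.19724308]
 [ 0.          0.          0.          1.        ]] [[503.3923041    0.         284.49904546]
 [  0.         503.3923041  198.04366889]
 [  0.           0.           1.        ]] [[ 0.89414607  0.31423038 -0.31900167  0.10416258]
 [-0.44769849  0.64057004 -0.62388788 -0.73684297]
 [ 0.00829839  0.70066347  0.71344365  1.01958876]
 [ 0.          0.          0.          1.        ]]
```

View pics/t0.png

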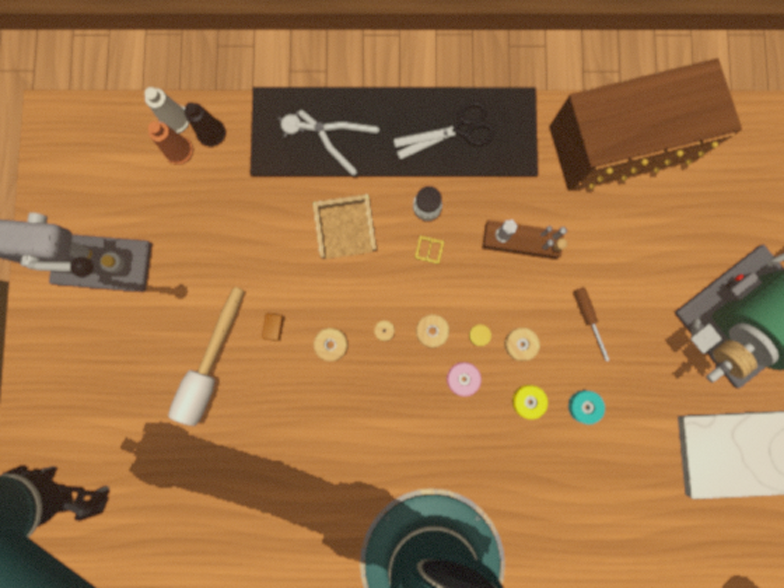

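View pics/s0.png

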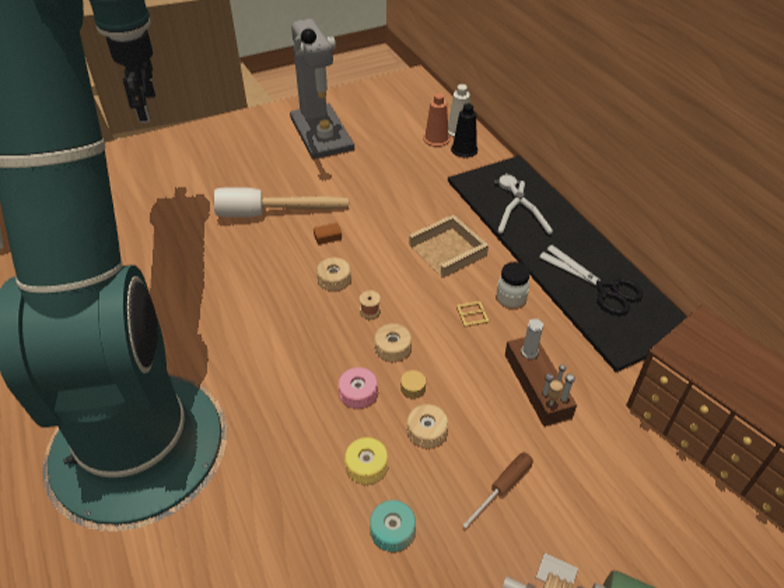

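Top view (shown at 1.4x): the beech wheels are at (330,344) left, (433,331) mid and (522,344) right. The pink (464,379), yellow (531,402) and turquoise (588,407) wheels are look-alikes to leave alone. Spool is at (384,330), tin (480,335), tray (345,228) opening downward, and the gauge in the block at (508,228). Next I measure them.

```bash
cat > m.py <<'E'
from h import *
def blob(P,c,r,z0,z1):
    m=(np.hypot(P[...,0]-c[0],P[...,1]-c[1])<r)&(P[...,2]>z0)&(P[...,2]<z1)
    return P[m]
def circ(p):
    q=p[:,:2].astype(np.float32); (x,y),r=cv2.minEnclosingCircle(q); return np.round([x,y,r,np.median(p[:,2]),len(p)],4)
E
python3 - <<'E'
from m import *
d=np.load("d0.npz"); P=d["P"];Q=d["Q"]
px=dict(A=(330,344),B=(433,331),C=(522,344),spool=(384,330),tin=(480,335),pink=(464,379),yel=(531,402),wax=(272,326),jar=(428,203))
for k,(u,v) in px.items():
    c=P[round(v/1.4)-0,round(u/1.4)+ (8 if k in "ABC" else 0)]
    if k in "ABC": c=P[round(v/1.4)-1,round(u/1.4)-8]+[0,-.021,0]
    R=.05 if k in "ABC" else .04
    print(k,c.round(3),"top",circ(blob(P,c,R,.022,.1)),"side",circ(blob(Q,c,R,.022,.1)))
c=P[round(228/1.4),round(508/1.4)]; print("gauge px",c)
for n,X in (("top",P),("side",Q)):
    b=blob(X,(c[0],c[1]-.0),.06,.085,.16); print(n,"handle hi",b.min(0),b.max(0),len(b))
    h=b[b[:,2]>b[:,2].max()-.006]; print(circ(h),h.mean(0))
    blk=blob(X,(c[0],c[1]-.045),.12,.034,.046); print("block",cv2.minAreaRect((blk[:,:2]*1000).astype(np.float32)),np.median(blk[:,2]))
    t=P[round(228/1.4),round(345/1.4)]; w=blob(X,t,.09,.02,.04); print("tray",cv2.minAreaRect((w[:,:2]*1000).astype(np.float32)),len(w))
E
```

```text
A [0.441 0.207 0.032] top [4.384e-01 2.073e-01 3.420e-02 2.870e-02 3.890e+02] side [4.397e-01 2.078e-01 3.540e-02 2.840e-02 3.140e+02]
B [ 0.47  -0.002  0.028] top [ 4.671e-01 -3.100e-03  3.390e-02  2.870e-02  3.770e+02] side [ 4.687e-01 -1.900e-03  3.570e-02  2.830e-02  4.120e+02]
C [ 0.442 -0.185  0.03 ] top [ 4.392e-01 -1.883e-01  3.470e-02  2.860e-02  4.050e+02] side [ 4.420e-01 -1.872e-01  3.570e-02  2.850e-02  5.460e+02]
spool [0.467 0.097 0.036] top [4.666e-01 9.600e-02 1.990e-02 3.660e-02 1.510e+02] side [4.692e-01 9.580e-02 2.230e-02 3.650e-02 1.610e+02]
tin [ 0.459 -0.102  0.024] top [ 4.581e-01 -1.011e-01  2.160e-02  2.370e-02  1.150e+02] side [ 4.591e-01 -1.017e-01  2.280e-02  2.350e-02  1.280e+02]
pink [ 0.367 -0.07  -0.005] top [ 3.683e-01 -6.710e-02  3.410e-02  2.860e-02  4.090e+02] side [ 3.692e-01 -6.710e-02  3.470e-02  2.820e-02  4.700e+02]
yel [ 0.321 -0.208 -0.001] top [ 3.228e-01 -2.019e-01  3.410e-02  2.840e-02  4.160e+02] side [ 3.240e-01 -2.013e-01  3.440e-02  2.840e-02  6.060e+02]
wax [0.476 0.329 0.018] top [4.761e-01 3.316e-01 2.580e-02 2.320e-02 4.400e+01]
[... 389 characters left out ...]
1] [ 0.66408865 -0.14663952  0.11573004]
block ((658.0255737304688, -192.55300903320312), (160.09103393554688, 56.73482131958008), 81.31400299072266) 0.038928075763169256
tray ((686.99755859375, 181.021484375), (120.00970458984375, 118.31048583984375), 8.627685546875) 383
side handle hi [ 0.65263262 -0.16209132  0.08502234] [ 0.67807361 -0.13335804  0.11910456] 155
[ 6.670e-01 -1.482e-01  1.480e-02  1.149e-01  5.300e+01] [ 0.66671116 -0.14871235  0.11517094]
block ((659.076416015625, -192.3467254638672), (163.35134887695312, 58.91975784301758), 82.2117691040039) 0.03883404835911164
tray ((689.1213989257812, 180.78024291992188), (119.02436065673828, 125.19495391845703), 7.999797344207764) 411
```

```bash
python3 - <<'E'
from h import *
d=np.load("d0.npz"); a=d["a"]
x=cv2.resize(a[140:290,190:440],None,fx=3.2,fy=3.2,interpolation=cv2.INTER_CUBIC)
save("t0c.png",x)
E
```

```text
(no output)
```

View pics/t0c.png

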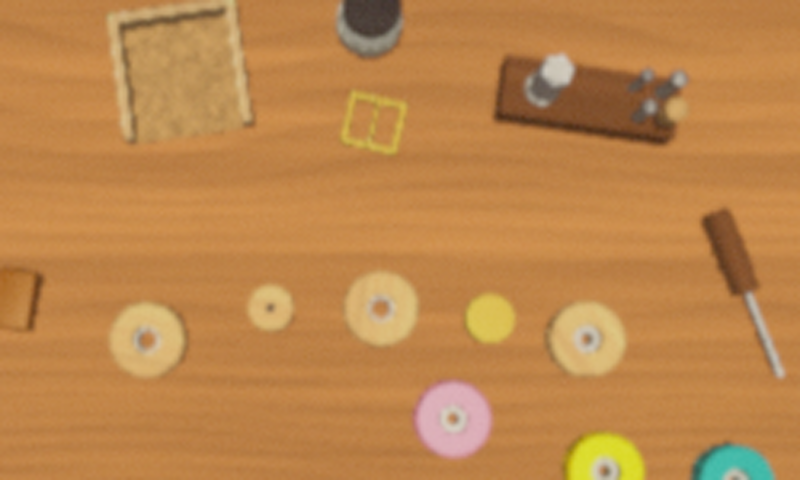

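Rough positions: left wheel (0.439,0.2075), mid (0.468,-0.0025), right (0.4405,-0.188), stand hole about (0.665,-0.148), tray about (0.688,0.181) at about +8° yaw. Only these three are uncoloured beech wheels, and the crop shows the pink, yellow and turquoise ones below them. Now I move to above the gauge.

Request:
{"fn": "send_rows", "kwargs": {"commands": "0.57 -0.92 0 0 0 -0.275 1;0.57 -0.92 0 0 0 -0.275 1;0.57 -0.92 0 0 0 -0.275 1;0.57 -0.92 0 0 0 -0.275 1;0.57 -0.92 0 0 0 -0.275 1;0.57 -0.92 0 0 0 -0.275 1;0.57 -0.92 0 0 0 -0.275 1;0.57 -0.92 0 0 0 -0.275 1", "squeeze": 40}}

```text
time: 0.9
tool_pos: [0.3232, 0.4036, 0.2125]
tool_rot: [0.67, -0.226, 0.226, -0.67]
ft_force: [1.1, 0.1, -0.9]
finger_gap: 0.0857
```

Request:
{"fn": "send_rows", "kwargs": {"commands": "0.57 -0.92 0 0 0 -0.275 1;0.57 -0.92 0 0 0 -0.275 1;0.57 -0.92 0 0 0 -0.275 1;0.57 -0.92 0 0 0 -0.275 1;0.57 -0.92 0 0 0 -0.275 1;0.57 -0.92 0 0 0 -0.275 1;0.57 -0.92 0 0 0 -0.275 1;0.57 -0.92 0 0 0 -0.275 1"}}

```text
time: 1.7
tool_pos: [0.437, 0.2192, 0.2126]
tool_rot: [-0.628, 0.326, -0.326, 0.628]
ft_force: [0.1, -0.3, -0.1]
finger_gap: 0.085
```

Request:
{"fn": "send_rows", "kwargs": {"commands": "0.57 -0.92 0 0 0 -0.275 1;0.57 -0.92 0 0 0 -0.275 1;0.57 -0.92 0 0 0 -0.275 1;0.57 -0.92 0 0 0 -0.275 1;0.57 -0.92 0 0 0 -0.275 1;0.57 -0.92 0 0 0 -0.275 1;0.57 -0.92 0 0 0 -0.275 1;0.57 -0.92 0 0 0 -0.275 1"}}

```text
time: 2.5
tool_pos: [0.5506, 0.0351, 0.2126]
tool_rot: [0.57, -0.418, 0.418, -0.57]
ft_force: [-1.1, 0.4, 0.9]
finger_gap: 0.0852
```

Request:
{"fn": "send_rows", "kwargs": {"commands": "0.57 -0.92 0 0 0 -0.275 1;0.57 -0.92 0 0 0 -0.275 1;0.57 -0.92 0 0 0 -0.275 1;0.57 -0.92 0 0 0 -0.275 1;0.57 -0.92 0 0 0 -0.275 1;0.57 -0.92 0 0 0 -0.275 1;0.57 -0.92 0 0 0 -0.275 1;0.57 -0.92 0 0 0 -0.275 1"}}

```text
time: 3.3
tool_pos: [0.6643, -0.149, 0.2125]
tool_rot: [-0.5, 0.5, -0.5, 0.5]
ft_force: [-0.1, 0.7, 0.6]
finger_gap: 0.0856
```

Request:
{"fn": "send_rows", "kwargs": {"commands": "0.02 0.05 -0.88 0 0 0 1;0 0 -0.88 0 0 0 1;0 0 -0.88 0 0 0 1;0 0 -0.88 0 0 0 1;0 0 -0.88 0 0 0 1;0 0 -0.88 0 0 0 1;0 0 0 0 0 0 -1;0 0 0 0 0 0 -1"}}

```text
time: 4.1
tool_pos: [0.6646, -0.1465, 0.0811]
tool_rot: [0.501, -0.5, 0.5, -0.5]
ft_force: [-0.8, 0.1, 1.0]
finger_gap: 0.0589
```

Request:
{"fn": "send_rows", "kwargs": {"commands": "0 0 0 0 0 0 -1;0 0 0 0 0 0 -1;0 0 0 0 0 0 -1;0 0 0 0 0 0 -1"}}

```text
time: 4.5
tool_pos: [0.6654, -0.1458, 0.0819]
tool_rot: [-0.5, 0.499, -0.5, 0.501]
ft_force: [-1.9, 0.3, 8.0]
finger_gap: 0.0234
```

Request:
{"fn": "send_rows", "kwargs": {"commands": "0 0 0.4 0 0 0 -1;0 0 0.8 0 0 0 -1;0 0 0.8 0 0 0 -1;0 0 0.4 0 0 0 -1;-0.6 0.94 0 0 0 0 -1;-0.6 0.94 0 0 0 0 -1;-0.6 0.94 0 0 0 0 -1;-0.6 0.94 0 0 0 0 -1"}}

```text
time: 5.3
tool_pos: [0.604, -0.0506, 0.1407]
tool_rot: [-0.501, 0.5, -0.499, 0.501]
ft_force: [0.1, -0.7, -1.0]
finger_gap: 0.0235
```

Request:
{"fn": "send_rows", "kwargs": {"commands": "-0.6 0.94 0 0 0 0 -1;-0.6 0.94 0 0 0 0 -1;-0.6 0.94 0 0 0 0 -1;-0.6 0.94 0 0 0 0 -1;-0.6 0.94 0 0 0 0 -1;-0.6 0.94 0 0 0 0 -1;-0.6 0.94 0 0 0 0 -1;-0.6 0.94 0 0 0 0 -1"}}

```text
time: 6.1
tool_pos: [0.4841, 0.1374, 0.1408]
tool_rot: [-0.5, 0.499, -0.499, 0.501]
ft_force: [1.7, -0.0, -1.1]
finger_gap: 0.0234
```

Request:
{"fn": "send_rows", "kwargs": {"commands": "-0.6 0.94 0 0 0 0 -1;-0.6 0.94 0 0 0 0 -1;-0.6 0.94 0 0 0 0 -1;0 0 0 0 0 0 -1"}}

```text
time: 6.5
tool_pos: [0.438, 0.21, 0.1407]
tool_rot: [-0.502, 0.499, -0.498, 0.502]
ft_force: [0.4, -0.3, -1.2]
finger_gap: 0.0236
```

```bash
python3 - <<'E'
from m import *
s=monitor.observe(); t=s["tool_pos"]; print(t,s["ft_force"],s["finger_gap"])
b,Q,K,T=cam("side")
np.savez("d1.npz",b=b,Q=Q)
for z0,z1,n in ((-.068,-.045,"pin"),(-.043,-.035,"collar"),(-.034,-.022,"handle")):
    p=blob(Q,t,.04,t[2]+z0,t[2]+z1); print(n,len(p)); 
    if len(p): print(p.min(0),p.max(0),p.mean(0))
print("wheel",circ(blob(Q,(.439,.2075),.05,.022,.035)))
c=T[:3,:3].T@(t+[0,0,-.04]-T[:3,3]); u=int(K[0,2]-K[0,0]*c[0]/c[2]); v=int(K[1,2]+K[1,1]*c[1]/c[2]); print(u,v)
save("s1.png",b[max(v-60,0):v+60,u-80:u+80],5)
E
```

```text
[0.43796368 0.21004521 0.14067646] [ 0.3592961  -0.31154781 -1.21841139] 0.023584197575455917
pin 28
[0.43200024 0.19796632 0.07456553] [0.44633214 0.20925745 0.09127951] [0.43830164 0.20303668 0.08139202]
collar 34
[0.42462031 0.19230171 0.09788162] [0.45467983 0.21321276 0.10543878] [0.4377158  0.19977189 0.10164163]
handle 34
[0.42686697 0.19527398 0.10765589] [0.45034858 0.21243609 0.11859158] [0.43565677 0.20032004 0.11203773]
wheel [4.388e-01 2.062e-01 3.560e-02 2.840e-02 3.140e+02]
234 172
```

View pics/s1.png

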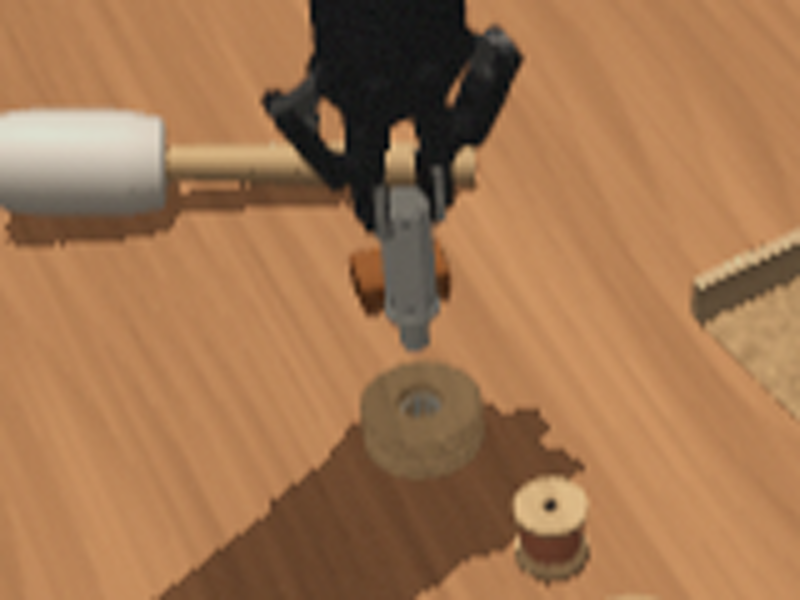

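Request:
{"fn": "send_rows", "kwargs": {"commands": "0.03 0 -0.5 0 0 0 -1;0 0 -0.7 0 0 0 -1;0 0 -0.6 0 0 0 -1;0 0 -0.2 0 0 0 -1;0 0 -0.1 0 0 0 -1;0 0 -0.1 0 0 0 -1;0 0 -0.1 0 0 0 -1"}}

```text
time: 7.25
tool_pos: [0.4438, 0.2081, 0.0855]
tool_rot: [-0.498, 0.499, -0.5, 0.503]
ft_force: [-1.0, 3.6, 45.4]
finger_gap: 0.023
```

Request:
{"fn": "send_rows", "kwargs": {"commands": "0 0 0.1 0 0 0 -1"}}

```text
time: 7.35
tool_pos: [0.4421, 0.207, 0.0864]
tool_rot: [-0.499, 0.5, -0.5, 0.501]
ft_force: [-0.3, -0.2, -1.5]
finger_gap: 0.0231
```

```bash
python3 - <<'E'
from m import *
s=monitor.observe(); t=s["tool_pos"]; print(t,s["tool_rot"],s["ft_force"],s["ft_torque"],s["finger_gap"])
b,Q,K,T=cam("side")
for z0,z1,n in ((-.043,-.035,"collar"),(-.034,-.022,"handle")):
    p=blob(Q,t,.04,t[2]+z0,t[2]+z1); print(n,len(p)); 
    if len(p): print(p.min(0),p.max(0),p.mean(0))
print("wheel",circ(blob(Q,(.439,.2075),.06,.022,.032)))
c=T[:3,:3].T@(t+[0,0,-.04]-T[:3,3]); u=int(K[0,2]-K[0,0]*c[0]/c[2]); v=int(K[1,2]+K[1,1]*c[1]/c[2]); print(u,v)
save("s2.png",b[max(v-45,0):v+45,u-60:u+60],6.5)
E
```

```text
[0.44213572 0.20702256 0.08640853] [-0.49938041  0.49952295 -0.49987823  0.5012163 ] [-0.30140946 -0.1561986  -1.52322155] [-0.04527789  0.02310397  0.01226235] 0.023090083295268675
collar 14
[0.42856604 0.18704536 0.04547324] [0.45663582 0.20322809 0.05122929] [0.44157033 0.19384678 0.04890283]
handle 34
[0.42880781 0.18998373 0.05253771] [0.4551511  0.20787908 0.06421655] [0.44038394 0.19551001 0.05786583]
wheel [4.376e-01 2.064e-01 3.630e-02 2.830e-02 2.490e+02]
238 187
```

View pics/s2.png

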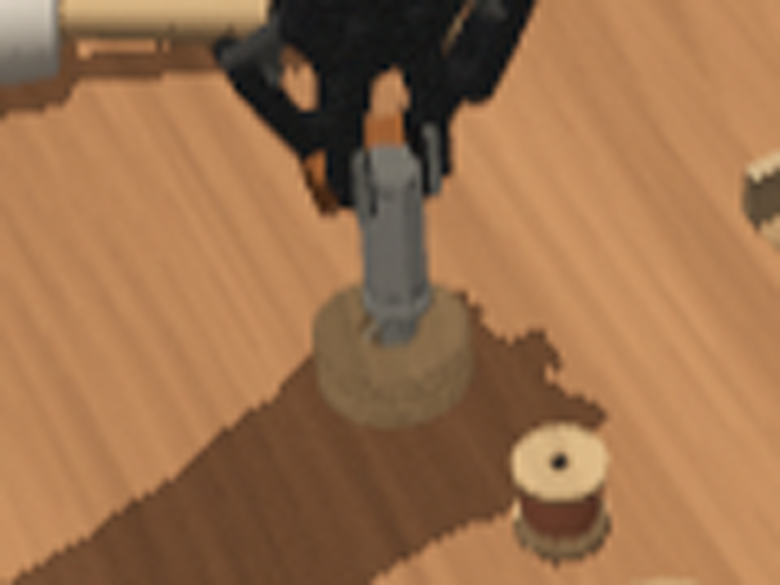

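Request:
{"fn": "send_rows", "kwargs": {"commands": "0 0 0.4 0 0 0 -1;0 0 0 0 0 0 -1"}}

```text
time: 7.6
tool_pos: [0.4413, 0.2066, 0.0965]
tool_rot: [-0.5, 0.5, -0.5, 0.501]
ft_force: [-0.1, 0.1, -1.3]
finger_gap: 0.0227
```

```bash
cat >> m.py <<'E'
def gauge():
    from scipy.optimize import least_squares
    s=monitor.observe(); t=s["tool_pos"]
    b,Q,K,T=cam("side")
    zs=blob(Q,t,.045,.035,t[2]-.018)
    # cylinder fit: collar & handle band near TCP-0.03
    out={}
    for n,z0,z1,r in (("pin",-.068,-.044,.008),("collar",-.0425,-.036,.015),("handle",-.035,-.020,.0128)):
        p=blob(Q,t,.03,max(t[2]+z0,.034),t[2]+z1)
        if len(p)<8: continue
        f=least_squares(lambda c:np.hypot(p[:,0]-c[0],p[:,1]-c[1])-r,t[:2],loss="soft_l1",f_scale=.001)
        out[n]=(f.x.round(4),len(p),round(p[:,2].min(),4))
    return t,s["ft_force"],out,b,Q
def wheel(Q,c,z0=.026,z1=.031):
    from scipy.optimize import least_squares
    p=blob(Q,c,.042,z0,z1); # ring top face: outer boundary points by angle
    a=np.arctan2(p[:,1]-c[1],p[:,0]-c[0]); r=np.hypot(p[:,0]-c[0],p[:,1]-c[1])
    k=((a+np.pi)/(2*np.pi)*24).astype(int); e=np.array([p[k==i][r[k==i].argmax(),:2] for i in range(24) if (k==i).any()])
    f=least_squares(lambda q:np.hypot(e[:,0]-q[0],e[:,1]-q[1])-q[2],[*c[:2],.034],loss="soft_l1",f_scale=.001); return f.x.round(4)
E
python3 - <<'E'
from m import *
t,f,o,b,Q=gauge(); print(t,f,o)
d=np.load("d0.npz")
for c in ((.439,.207),(.468,-.0025),(.4405,-.188)):
    print("start side",wheel(d["Q"],c),"top",wheel(d["P"],c))
print("now",wheel(Q,(.439,.207)))
E
```

```text
[0.44127672 0.20662454 0.09649584] [-0.057608    0.06319786 -1.27723187] {'pin': (array([0.4406, 0.2025]), 27, np.float64(0.0352)), 'collar': (array([0.4421, 0.2056]), 18, np.float64(0.0544)), 'handle': (array([0.4412, 0.2035]), 46, np.float64(0.0616))}
start side [0.4398 0.2061 0.0329] top [0.4385 0.2071 0.0329]
start side [ 0.4681 -0.0034  0.033 ] top [ 0.4672 -0.0038  0.0327]
start side [ 0.4411 -0.1878  0.0333] top [ 0.4393 -0.1879  0.0327]
now [0.4395 0.2069 0.0322]
```

Request:
{"fn": "send_rows", "kwargs": {"commands": "-0.07 0.13 0 0 0 0 -1;0 0 -0.15 0 0 0 -1;0 0 -0.1 0 0 0 -1;0 0 -0.05 0 0 0 -1;0 0 -0.05 0 0 0 -1"}}

```text
time: 8.15
tool_pos: [0.4387, 0.2101, 0.0865]
tool_rot: [0.501, -0.499, 0.499, -0.5]
ft_force: [-0.1, 0.2, -2.7]
finger_gap: 0.023
```

Request:
{"fn": "send_rows", "kwargs": {"commands": "0 0 -0.03 0 0 0 -1;0 0 -0.03 0 0 0 -1"}}

```text
time: 8.35
tool_pos: [0.4389, 0.2102, 0.0853]
tool_rot: [-0.5, 0.499, -0.499, 0.501]
ft_force: [0.6, 1.0, -1.2]
finger_gap: 0.0227
```

Request:
{"fn": "send_rows", "kwargs": {"commands": "0 0 -0.04 0 0 0 -1;0 0 -0.04 0 0 0 -1;0 0 -0.04 0 0 0 -1"}}

```text
time: 8.65
tool_pos: [0.4389, 0.2103, 0.0823]
tool_rot: [-0.501, 0.499, -0.499, 0.501]
ft_force: [1.0, 0.6, -0.6]
finger_gap: 0.0228
```

Request:
{"fn": "send_rows", "kwargs": {"commands": "0 0 -0.08 0 0 0 -1;0 0 -0.08 0 0 0 -1;0 0 -0.08 0 0 0 -1;0 0 -0.05 0 0 0 -1"}}

```text
time: 9.05
tool_pos: [0.4387, 0.2102, 0.0748]
tool_rot: [0.501, -0.499, 0.499, -0.5]
ft_force: [0.9, 0.9, -0.6]
finger_gap: 0.0229
```

Request:
{"fn": "send_rows", "kwargs": {"commands": "0 0 -0.08 0 0 0 -1;0 0 -0.08 0 0 0 -1;0 0 -0.04 0 0 0 -1;0 0 -0.04 0 0 0 -1"}}

```text
time: 9.45
tool_pos: [0.4389, 0.2103, 0.0691]
tool_rot: [-0.501, 0.499, -0.499, 0.501]
ft_force: [-1.1, -1.2, 11.5]
finger_gap: 0.0229
```

Request:
{"fn": "send_rows", "kwargs": {"commands": "0 0 0.4 0 0 0 -1;0 0 0.8 0 0 0 -1;0 0 0.7 0 0 0 -1;0.128 -0.93 0.35 0 0 0 -1;0.128 -0.93 0 0 0 0 -1;0.128 -0.93 0 0 0 0 -1;0.128 -0.93 0 0 0 0 -1;0.128 -0.93 0 0 0 0 -1"}}

```text
time: 10.25
tool_pos: [0.4547, 0.093, 0.1259]
tool_rot: [-0.501, 0.5, -0.499, 0.501]
ft_force: [0.9, 0.4, -1.9]
finger_gap: 0.0227
```

Request:
{"fn": "send_rows", "kwargs": {"commands": "0.128 -0.93 0 0 0 0 -1;0.128 -0.93 0 0 0 0 -1;0.128 -0.93 0 0 0 0 -1;0.128 -0.97 0 0 0 0 -1;0 0 0 0 0 0 -1"}}

```text
time: 10.75
tool_pos: [0.4676, -0.0029, 0.126]
tool_rot: [0.5, -0.5, 0.501, -0.5]
ft_force: [-1.2, 1.2, -1.8]
finger_gap: 0.0229
```

```bash
python3 - <<'E'
from m import *
t,f,o,b,Q=gauge(); print(t,f,o)
print("A",wheel(Q,(.439,.207)),"B",wheel(Q,(.468,-.0035)))
E
```

```text
[ 0.46764071 -0.00292666  0.12599666] [-1.24989789  1.18860893 -1.75786111] {'pin': (array([ 0.4668, -0.0054]), 25, np.float64(0.0609)), 'collar': (array([ 0.4692, -0.0042]), 14, np.float64(0.0841)), 'handle': (array([ 0.468 , -0.0051]), 60, np.float64(0.0911))}
A [0.4378 0.2043 0.0328] B [ 0.4684 -0.0029  0.0332]
```

Request:
{"fn": "send_rows", "kwargs": {"commands": "0.01 0.11 -0.5 0 0 0 -1;0 0 -0.6 0 0 0 -1;0 0 -0.3 0 0 0 -1;0 0 -0.05 0 0 0 -1;0 0 -0.05 0 0 0 -1"}}

```text
time: 11.3
tool_pos: [0.4678, 0.003, 0.0877]
tool_rot: [0.501, -0.499, 0.499, -0.501]
ft_force: [0.6, -0.6, -1.0]
finger_gap: 0.0229
```

Request:
{"fn": "send_rows", "kwargs": {"commands": "0 0 -0.04 0 0 0 -1;0 0 -0.04 0 0 0 -1;0 0 -0.04 0 0 0 -1"}}

```text
time: 11.6
tool_pos: [0.4681, 0.0028, 0.085]
tool_rot: [-0.5, 0.499, -0.5, 0.501]
ft_force: [0.7, 0.0, -1.0]
finger_gap: 0.023
```

Request:
{"fn": "send_rows", "kwargs": {"commands": "0 0 -0.04 0 0 0 -1;0 0 -0.04 0 0 0 -1"}}

```text
time: 11.8
tool_pos: [0.4681, 0.0027, 0.0829]
tool_rot: [-0.5, 0.499, -0.5, 0.501]
ft_force: [0.9, -0.8, -1.0]
finger_gap: 0.0225
```

Entering the bore, so I carry on down to the collar.

Request:
{"fn": "send_rows", "kwargs": {"commands": "0 0 -0.1 0 0 0 -1;0 0 -0.1 0 0 0 -1;0 0 -0.1 0 0 0 -1;0 0 -0.08 0 0 0 -1;0 0 -0.05 0 0 0 -1;0 0 -0.05 0 0 0 -1;0 0 -0.04 0 0 0 -1;0 0 0 0 0 0 -1"}}

```text
time: 12.6
tool_pos: [0.4677, 0.0027, 0.0697]
tool_rot: [0.501, -0.5, 0.499, -0.5]
ft_force: [0.4, -1.1, -2.3]
finger_gap: 0.0231
```

Request:
{"fn": "send_rows", "kwargs": {"commands": "0 0 0.4 0 0 0 -1;0 0 0.8 0 0 0 -1;0 0 0.7 0 0 0 -1;-0.138 -0.94 0.35 0 0 0 -1;-0.138 -0.94 0 0 0 0 -1;-0.138 -0.94 0 0 0 0 -1;-0.138 -0.94 0 0 0 0 -1;-0.138 -0.94 0 0 0 0 -1"}}

```text
time: 13.4
tool_pos: [0.4503, -0.1155, 0.1268]
tool_rot: [-0.5, 0.499, -0.499, 0.501]
ft_force: [-0.1, -0.7, -2.0]
finger_gap: 0.0231
```

Request:
{"fn": "send_rows", "kwargs": {"commands": "-0.138 -0.94 0 0 0 0 -1;-0.138 -0.94 0 0 0 0 -1;-0.138 -0.94 0 0 0 0 -1;0 0 0 0 0 0 -1;0 0 0 0 0 0 -1"}}

```text
time: 13.9
tool_pos: [0.4402, -0.1853, 0.1265]
tool_rot: [-0.5, 0.5, -0.5, 0.5]
ft_force: [0.1, 0.0, -1.4]
finger_gap: 0.0232
```

```bash
python3 - <<'E'
from m import *
t,f,o,b,Q=gauge(); print(t,f,o)
print("A",wheel(Q,(.439,.207)),"B",wheel(Q,(.468,-.0035)),"C",wheel(Q,(.4405,-.188)))
E
```

```text
[ 0.44017228 -0.18527949  0.1265097 ] [ 0.12730305  0.01482412 -1.42634759] {'pin': (array([ 0.4395, -0.1884]), 27, np.float64(0.0616)), 'collar': (array([ 0.4406, -0.1869]), 15, np.float64(0.0855)), 'handle': (array([ 0.4401, -0.1872]), 67, np.float64(0.0916))}
A [0.438  0.2051 0.0329] B [0.4647 0.0017 0.0296] C [ 0.4407 -0.188   0.0329]
```

Request:
{"fn": "send_rows", "kwargs": {"commands": "0.01 0 -0.5 0 0 0 -1;0 0 -0.6 0 0 0 -1;0 0 -0.3 0 0 0 -1;0 0 -0.06 0 0 0 -1;0 0 -0.05 0 0 0 -1;0 0 -0.04 0 0 0 -1;0 0 -0.04 0 0 0 -1"}}

```text
time: 14.65
tool_pos: [0.4408, -0.1853, 0.0866]
tool_rot: [-0.5, 0.499, -0.5, 0.501]
ft_force: [0.3, 1.0, 5.4]
finger_gap: 0.023
```

Request:
{"fn": "send_rows", "kwargs": {"commands": "0 0 -0.03 0 0 0 -1;0 0 -0.03 0 0 0 -1"}}

```text
time: 14.85
tool_pos: [0.4416, -0.1857, 0.0861]
tool_rot: [-0.5, 0.499, -0.5, 0.501]
ft_force: [-3.6, 2.3, 31.8]
finger_gap: 0.0231
```

Request:
{"fn": "send_rows", "kwargs": {"commands": "0 0 0 0 0 0 -1;0 0 0.4 0 0 0 -1;0 0 0.7 0 0 0 -1;0 0 0.7 0 0 0 -1;0.9 0.16 0 0 0 0 -1;0.9 0.16 0 0 0 0 -1;0.9 0.16 0 0 0 0 -1;0.9 0.16 0 0 0 0 -1"}}

```text
time: 15.65
tool_pos: [0.5315, -0.1689, 0.1303]
tool_rot: [-0.501, 0.499, -0.499, 0.501]
ft_force: [0.4, -0.3, -1.5]
finger_gap: 0.0231
```

Request:
{"fn": "send_rows", "kwargs": {"commands": "0.9 0.16 0 0 0 0 -1;0.9 0.16 0 0 0 0 -1;0.9 0.16 0 0 0 0 -1;0.9 0.16 0 0 0 0 -1;0.9 0.16 0 0 0 0 -1;0.87 0.16 0 0 0 0 -1;0 0 0 0 0 0 -1;0 0 0 0 0 0 -1"}}

```text
time: 16.45
tool_pos: [0.6646, -0.1453, 0.1298]
tool_rot: [0.501, -0.499, 0.499, -0.5]
ft_force: [0.1, 0.2, -1.6]
finger_gap: 0.0231
```

```bash
python3 - <<'E'
from m import *
t,f,o,b,Q=gauge(); print(t,f,o)
print("A",wheel(Q,(.439,.207)),"B",wheel(Q,(.468,-.0035)),"C",wheel(Q,(.4405,-.188)))
blk=blob(Q,(.658,-.1925),.12,.034,.046); print("block",cv2.minAreaRect((blk[:,:2]*1000).astype(np.float32)))
save("s3.png",b[175:275,330:450],6)
E
```

```text
[ 0.66457553 -0.14529477  0.1297593 ] [ 0.12352006  0.17340073 -1.64474363] {'pin': (array([ 0.6636, -0.149 ]), 31, np.float64(0.0647)), 'collar': (array([ 0.6653, -0.1466]), 18, np.float64(0.0892)), 'handle': (array([ 0.6646, -0.1486]), 59, np.float64(0.0948))}
A [0.4385 0.2048 0.0325] B [ 0.4663 -0.0029  0.0329] C [ 0.441  -0.1879  0.0332]
block ((659.8662109375, -192.31805419921875), (164.5707244873047, 58.134559631347656), 81.7933120727539)
```

View pics/s3.png

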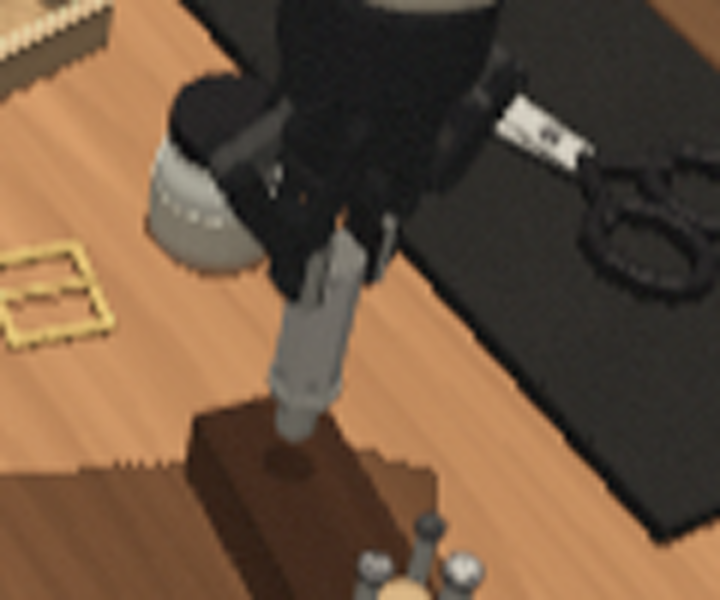

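Request:
{"fn": "send_rows", "kwargs": {"commands": "0.02 0 -0.4 0 0 0 -1;0 0 -0.4 0 0 0 -1;0 0 -0.15 0 0 0 -1;0 0 -0.1 0 0 0 -1;0 0 -0.1 0 0 0 -1;0 0 -0.1 0 0 0 -1"}}

```text
time: 17.1
tool_pos: [0.6655, -0.1452, 0.0986]
tool_rot: [-0.5, 0.499, -0.5, 0.501]
ft_force: [0.9, 0.2, -1.0]
finger_gap: 0.0228
```

Request:
{"fn": "send_rows", "kwargs": {"commands": "0 0 -0.2 0 0 0 -1;0 0 -0.2 0 0 0 -1;0 0 -0.15 0 0 0 -1;0 0 -0.1 0 0 0 -1;0 0 -0.06 0 0 0 -1;0 0 -0.04 0 0 0 -1;0 0 0 0 0 0 -1"}}

```text
time: 17.8
tool_pos: [0.6653, -0.1452, 0.0798]
tool_rot: [0.501, -0.499, 0.499, -0.501]
ft_force: [1.9, 0.3, -3.0]
finger_gap: 0.023
```

Request:
{"fn": "send_rows", "kwargs": {"commands": "0 0 0 0 0 0 0;0 0 0 0 0 0 1;0 0 0 0 0 0 1;0 0 0 0 0 0 1;0 0 0 0 0 0 1;0 0 0.5 0 0 0 1;0 0 1 0 0 0 1;0 0 1 0 0 0 1", "squeeze": 20}}

```text
time: 18.6
tool_pos: [0.6651, -0.1454, 0.1438]
tool_rot: [0.501, -0.499, 0.499, -0.5]
ft_force: [-0.2, -0.2, 0.5]
finger_gap: 0.0851
```

Request:
{"fn": "send_rows", "kwargs": {"commands": "0 0 0.5 0 0 0 1;-0.9 -0.17 0 0 0 -0.75 1;-0.9 -0.17 0 0 0 -0.75 1;-0.9 -0.17 0 0 0 -0.75 1;-0.9 -0.17 0 0 0 -0.75 1;-0.9 -0.17 0 0 0 -0.75 1;-0.9 -0.17 0 0 0 -0.75 1;-0.9 -0.17 0 0 0 -0.75 1"}}

```text
time: 19.4
tool_pos: [0.5068, -0.1751, 0.155]
tool_rot: [-0.287, 0.646, -0.646, 0.287]
ft_force: [0.3, -0.5, -0.0]
finger_gap: 0.0858
```

```bash
python3 - <<'E'
from m import *
s=monitor.observe(); print(s["tool_pos"],s["ft_force"])
b,Q,K,T=cam("side")
g=blob(Q,(.665,-.148),.025,.06,.13); print("gauge zmax",g[:,2].max(), "top", g[g[:,2]>.108].mean(0),"low",g[g[:,2]<.075].mean(0))
print("C",wheel(Q,(.4405,-.188)))
save("s4.png",b[150:330,300:460],3.3)
E
```

```text
[ 0.50678983 -0.1750629   0.15502134] [ 0.2770903  -0.48039986 -0.03947362]
gauge zmax 0.11820933882903195 top [ 0.66379209 -0.14966951  0.11356033] low [ 0.65942496 -0.15493019  0.06758103]
C [ 0.441  -0.1881  0.0331]
```

View pics/s4.png

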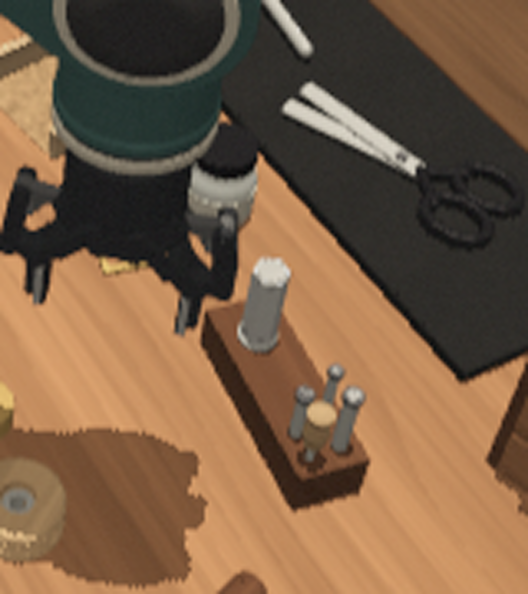

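Request:
{"fn": "send_rows", "kwargs": {"commands": "-0.88 -0.17 0 0 0 -0.75 1;-0.88 -0.17 0 0 0 -0.75 1;-0.88 -0.17 0 0 0 -0.75 1;0 0 -0.8 0 0 0 1;0 0 -1 0 0 0 1;0 0 -1 0 0 0 1;0 0 -0.7 0 0 0 1;0 0 0 0 0 0 1"}}

```text
time: 20.25
tool_pos: [0.4408, -0.1875, 0.066]
tool_rot: [-0.185, 0.683, -0.682, 0.183]
ft_force: [0.8, -0.2, 1.0]
finger_gap: 0.0853
```

Request:
{"fn": "send_rows", "kwargs": {"commands": "0 0 -0.5 0 0 0 1;0 0 -0.4 0 0 0 1;0 0 -0.3 0 0 0 1;0 0 -0.2 0 0 0 1;0 0 -0.15 0 0 0 1;0 0 0 0 0 0 1"}}

```text
time: 20.85
tool_pos: [0.4416, -0.1878, 0.0283]
tool_rot: [-0.184, 0.683, -0.683, 0.184]
ft_force: [-0.1, -1.0, 0.2]
finger_gap: 0.0852
```

Request:
{"fn": "send_rows", "kwargs": {"commands": "0 0 -0.12 0 0 0 1;0 0 0 0 0 0 0.5;0 0 0 0 0 0 -1;0 0 0 0 0 0 -1;0 0 0 0 0 0 -1", "squeeze": 20}}

```text
time: 21.35
tool_pos: [0.4418, -0.1877, 0.0257]
tool_rot: [-0.184, 0.683, -0.683, 0.184]
ft_force: [0.6, -0.6, 0.2]
finger_gap: 0.0285
```

```bash
python3 - <<'E'
from m import *
s=monitor.observe(); print(s["tool_pos"],s["ft_force"],s["finger_gap"])
b,Q,K,T=cam("side")
print("C",wheel(Q,(.4405,-.188)), circ(blob(Q,(.4405,-.188),.03,.02,.045)))
save("s5.png",b[220:360,240:380],4)
E
```

```text
[ 0.44181143 -0.1877376   0.02566404] [ 0.56746961 -0.64964236  0.24000865] 0.028478921332059995
C [ 0.4401 -0.1892  0.0326] [ 4.404e-01 -1.882e-01  3.000e-02  2.810e-02  3.320e+02]
```

View pics/s5.png

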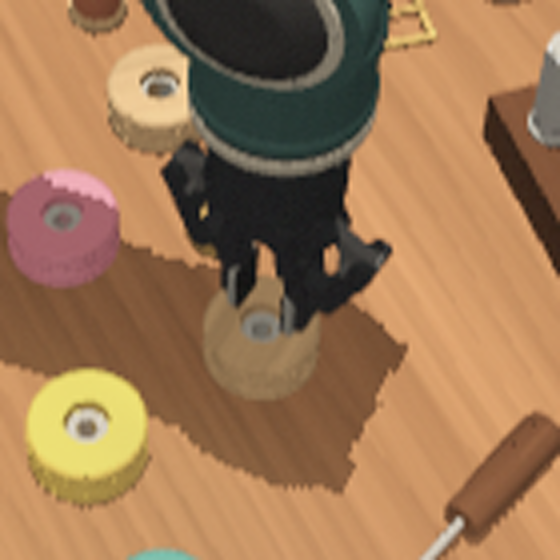

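```bash
python3 - <<'E'
from m import *
s=monitor.observe(); t=s["tool_pos"]; R=cv2.Rodrigues(np.zeros(3))[0]
from scipy.spatial.transform import Rotation as Ro
R=Ro.from_quat(s["tool_rot"]).as_matrix(); print(t,s["finger_gap"])
for n in ("side","top"):
    b,Q,K,T=cam(n)
    m=(b.max(-1)<75)&(np.hypot(Q[...,0]-t[0],Q[...,1]-t[1])<.08)&(Q[...,2]>.032)
    p=(Q[m]-t)@R   # tool coords
    for lo in range(-80,30,10):
        k=(p[:,1]*1000>=lo)&(p[:,1]*1000<lo+10)
        if k.any(): print(n,"along",lo,k.sum(),"jaw",np.percentile(p[k,2]*1000,[2,25,50,75,98]).round(0),"x",np.percentile(p[k,0]*1000,[2,98]).round(0))
E
```

```text
[ 0.44182052 -0.18775748  0.02565301] 0.020216963419602142
side along -80 107 jaw [-41. -33.  22.  33.  43.] x [-9. 13.]
side along -70 70 jaw [-37. -16.   3.  24.  39.] x [-10.  13.]
side along -60 27 jaw [-14. -10.  -9.   2.  25.] x [-9. 11.]
side along -50 28 jaw [-18.  -9.  -7.  24.  26.] x [-8. 10.]
side along -40 29 jaw [-21.  -9.  -9.  13.  25.] x [-11.  11.]
side along -30 12 jaw [-9. -9. -8. -0. 23.] x [-6. 10.]
```

```bash
python3 - <<'E'
from m import *
from scipy.spatial.transform import Rotation as Ro
s=monitor.observe(); t=s["tool_pos"]; R=Ro.from_quat(s["tool_rot"]).as_matrix(); print(t,s["finger_gap"],s["ft_force"], R.round(2).tolist())
b,Q,K,T=cam("side")
p=Q[np.hypot(Q[...,0]-t[0],Q[...,1]-t[1])<.07]; print(np.histogram(p[:,2],bins=np.arange(-.005,.1,.005)))
k=p[(p[:,2]>.033)&(p[:,2]<.06)]; q=(k-t)@R
for a,c in zip(k[::3],q[::3]): print(a.round(3),(c*1000).round(0))
E
```

```text
[ 0.44177452 -0.18774648  0.02560399] 0.005015852823172097 [-0.25018269  0.92806055 -0.67307302] [[-0.86, 0.0, 0.5], [-0.5, 0.0, -0.86], [-0.0, -1.0, -0.0]]
(array([1127,  378,   38,   39,   51,   58,  293,   79,    0,    1,   11,
         17,   16,   18,   19,   19,   10,   18,   27,   37]), array([-0.005,  0.   ,  0.005,  0.01 ,  0.015,  0.02 ,  0.025,  0.03 ,
        0.035,  0.04 ,  0.045,  0.05 ,  0.055,  0.06 ,  0.065,  0.07 ,
        0.075,  0.08 ,  0.085,  0.09 ,  0.095]))
[ 0.432 -0.179  0.051] [  4. -26. -13.]
[ 0.44  -0.188  0.054] [  2. -29.  -1.]
[ 0.436 -0.19   0.056] [  6. -31.  -1.]
[ 0.457 -0.2    0.055] [ -7. -29.  18.]
[ 0.432 -0.192  0.057] [ 10. -31.  -1.]
[ 0.443 -0.2    0.06 ] [  5. -34.  11.]
[ 0.432 -0.188  0.047] [  8. -22.  -5.]
[ 0.434 -0.198  0.059] [ 12. -34.   5.]
[ 0.443 -0.2    0.057] [  5. -31.  12.]
[ 0.437 -0.19   0.042] [  5. -17.  -1.]
[ 0.437 -0.202  0.059] [ 11. -33.  10.]
[ 0.444 -0.204  0.057] [  6. -31.  15.]
[ 0.437 -0.199  0.051] [ 10. -25.   7.]
[ 0.444 -0.2    0.048] [  4. -22.  12.]
[ 0.455 -0.195  0.034] [-8. -8. 13.]
[ 0.441 -0.2    0.046] [  7. -20.  11.]
[ 0.426 -0.21   0.033] [25. -8. 12.]
```

```bash
python3 - <<'E'
from m import *
from scipy.spatial.transform import Rotation as Ro
s=monitor.observe(); t=s["tool_pos"]; R=Ro.from_quat(s["tool_rot"]).as_matrix(); print(t,s["finger_gap"])
b,Q,K,T=cam("side")
x=cv2.resize(b[220:350,240:380],None,fx=5,fy=5,interpolation=cv2.INTER_CUBIC)
for off in (-.008,.008):
  for z in (.0,.01,.02,.03,.04,.05,.06):
    c=T[:3,:3].T@(np.array([t[0],t[1],z])+off*R[:,2]-T[:3,3]); u=K[0,2]-K[0,0]*c[0]/c[2]; v=K[1,2]+K[1,1]*c[1]/c[2]
    q=(int((u-240)*5),int((v-220)*5)); cv2.circle(x,q,2,(255,0,0) if z!=.03 else (0,255,0),-1); print(off,z,q)
save("s6.png",x)
E
```

```text
[ 0.44178022 -0.18776817  0.02559813] 0.0003233426735693489
-0.008 0.0 (309, 430)
-0.008 0.01 (310, 418)
-0.008 0.02 (311, 406)
-0.008 0.03 (311, 394)
-0.008 0.04 (312, 382)
-0.008 0.05 (313, 370)
-0.008 0.06 (314, 357)
0.008 0.0 (338, 446)
0.008 0.01 (339, 435)
0.008 0.02 (340, 423)
0.008 0.03 (341, 411)
0.008 0.04 (342, 399)
0.008 0.05 (343, 386)
0.008 0.06 (344, 374)
```

View pics/s6.png

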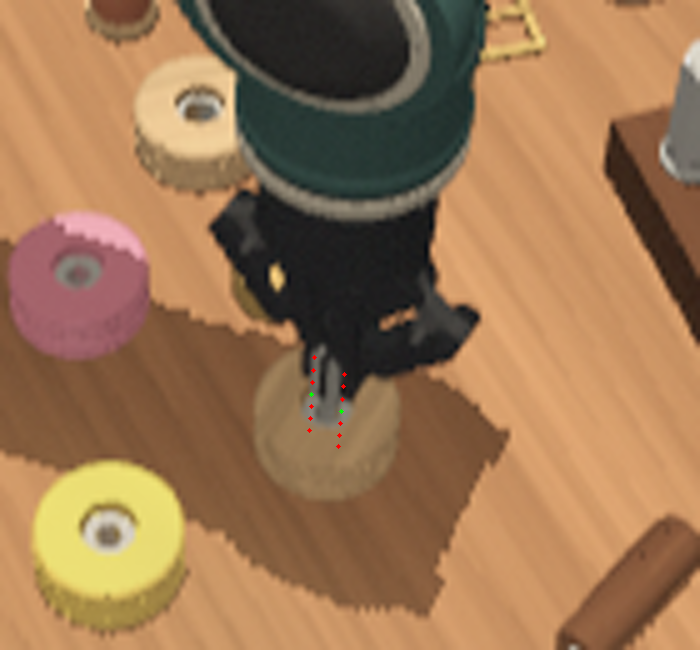

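Request:
{"fn": "send_rows", "kwargs": {"commands": "0 0 0.6 0 0 0 -1;-0.04 -0.03 0.4 0 0 0 -1;0 0 0 0 0 0 1;0 0 0 0 0 0 1;0 0 0 0 0 0 1;0 0 0 0 0 0 1;0 0 0 0 0 0 1;0 0 0 0 0 0 1"}}

```text
time: 22.4
tool_pos: [0.4406, -0.1885, 0.0504]
tool_rot: [-0.184, 0.683, -0.683, 0.184]
ft_force: [-0.5, 0.1, 1.2]
finger_gap: 0.0849
```

Request:
{"fn": "send_rows", "kwargs": {"commands": "0 0 -0.5 0 0 0 1;0 0 -0.5 0 0 0 1;0 0 -0.2 0 0 0 1;0 0 -0.2 0 0 0 1;0 0 0 0 0 0 1"}}

```text
time: 22.9
tool_pos: [0.4404, -0.1886, 0.0149]
tool_rot: [-0.184, 0.683, -0.683, 0.183]
ft_force: [-0.0, -0.3, 1.2]
finger_gap: 0.0853
```

Request:
{"fn": "send_rows", "kwargs": {"commands": "0 0 -0.2 0 0 0 1;0 0 -0.1 0 0 0 1;0 0 0 0 0 0 1"}}

```text
time: 23.2
tool_pos: [0.4406, -0.1885, 0.0078]
tool_rot: [-0.184, 0.683, -0.683, 0.184]
ft_force: [-0.4, 0.6, -0.6]
finger_gap: 0.085
```

```bash
python3 - <<'E'
from m import *
from scipy.spatial.transform import Rotation as Ro
s=monitor.observe(); t=s["tool_pos"]; R=Ro.from_quat(s["tool_rot"]).as_matrix(); print(t,s["ft_force"])
b,Q,K,T=cam("side")
print("C",wheel(Q,(.4405,-.188)))
x=cv2.resize(b[220:350,240:380],None,fx=5,fy=5,interpolation=cv2.INTER_CUBIC)
for off in (-.043,.043):
  for z in (.0,.01,.02,.03,.04):
    c=T[:3,:3].T@(np.array([t[0],t[1],z])+off*R[:,2]-T[:3,3]); u=K[0,2]-K[0,0]*c[0]/c[2]; v=K[1,2]+K[1,1]*c[1]/c[2]
    q=(int((u-240)*5),int((v-220)*5)); cv2.circle(x,q,2,(255,0,0) if z!=.03 else (0,255,0),-1)
save("s7.png",x)
E
```

```text
[ 0.44064904 -0.18847034  0.007845  ] [-0.41311304  0.59573537 -0.57659951]
C [ 0.4408 -0.1878  0.0328]
```

View pics/s7.png

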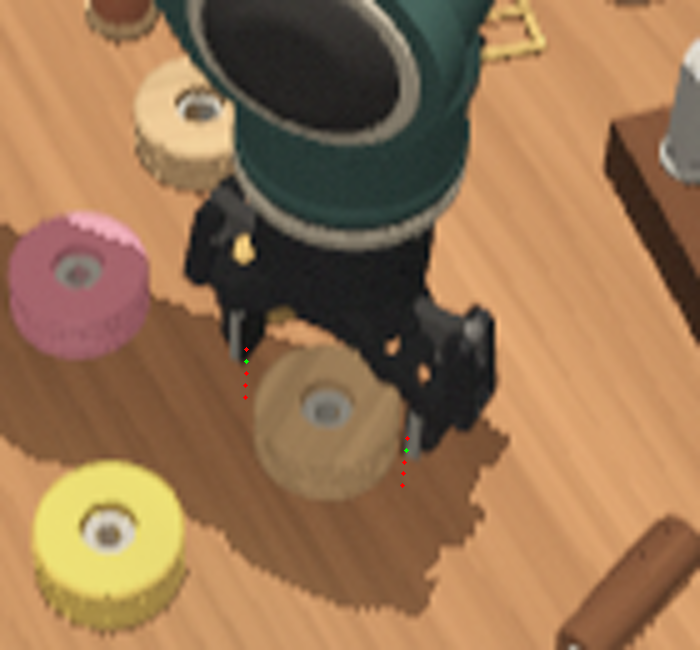

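Request:
{"fn": "send_rows", "kwargs": {"commands": "0 0 -0.2 0 0 0 1;0 0 -0.2 0 0 0 1;0 0 -0.12 0 0 0 1;0 0 0 0 0 0 1"}}

```text
time: 23.65
tool_pos: [0.4405, -0.1885, -0.0054]
tool_rot: [-0.184, 0.683, -0.683, 0.183]
ft_force: [0.5, 0.8, 0.4]
finger_gap: 0.0852
```

Request:
{"fn": "send_rows", "kwargs": {"commands": "0 0 -0.1 0 0 0 1;0 0 -0.1 0 0 0 1;0 0 0 0 0 0 1"}}

```text
time: 23.95
tool_pos: [0.4406, -0.1885, -0.0102]
tool_rot: [-0.184, 0.683, -0.683, 0.184]
ft_force: [0.1, 0.6, -0.0]
finger_gap: 0.0857
```

Request:
{"fn": "send_rows", "kwargs": {"commands": "0 0 0 0 0 0 0.4;0 0 0 0 0 0 0.4;0 0 0 0 0 0 0.4;0 0 0 0 0 0 0.4", "squeeze": 20}}

```text
time: 24.35
tool_pos: [0.4408, -0.1885, -0.0097]
tool_rot: [-0.184, 0.683, -0.683, 0.184]
ft_force: [-1.5, 1.0, 6.6]
finger_gap: 0.0663
```

Request:
{"fn": "send_rows", "kwargs": {"commands": "0.3 0 0 0 0 0 0.4;0.6 0 0 0 0 0 0.4;0.7 0 0 0 0 0 0.4;0.8 0 0 0 0 0 0.4;0.8 0 0 0 0 0 0.4;0.7 0 0 0 0 0 0.4;0.5 0 0 0 0 0 0.4;0.1 0 0 0 0 0 0.4"}}

```text
time: 25.15
tool_pos: [0.5541, -0.1885, -0.0097]
tool_rot: [0.184, -0.683, 0.683, -0.184]
ft_force: [-9.2, 2.2, 15.0]
finger_gap: 0.0664
```

```bash
python3 - <<'E'
from m import *
s=monitor.observe(); t=s["tool_pos"]; print(t,s["ft_force"],s["finger_gap"])
b,Q,K,T=cam("side")
p=blob(Q,(t[0],t[1]),.022,.015,.05); print("C",circ(p),p[:,2].min(),p[:,2].max(),wheel(Q,t))
A=np.c_[p[:,:2],np.ones(len(p))][p[:,2]>.024]; print("tilt",np.linalg.lstsq(A,p[p[:,2]>.024,2],rcond=None)[0])
E
```

```text
[ 0.55412824 -0.18850671 -0.00971073] [-9.21398012  2.18137585 14.95167129] 0.0663748451753771
C [ 5.541e-01 -1.885e-01  2.210e-02  2.720e-02  2.140e+02] 0.016491869757882416 0.033079129970997045 [ 0.5512 -0.1888  0.0316]
tilt [0.0096833  0.00771613 0.02437398]
```

Request:
{"fn": "send_rows", "kwargs": {"commands": "0 0.4 0.03 0 0 0 0.4;0 0.8 0 0 0 0 0.4;0 0.9 0 0 0 0 0.4;0 0.9 0 0 0 0 0.4;0 0.9 0 0 0 0 0.4;0 0.9 0 0 0 0 0.4;0 0.9 0 0 0 0 0.4;0 0.9 0 0 0 0 0.4"}}

```text
time: 26.0
tool_pos: [0.5528, -0.0218, -0.0093]
tool_rot: [-0.184, 0.683, -0.683, 0.184]
ft_force: [0.7, -0.6, -2.8]
finger_gap: 0.0662
```

Request:
{"fn": "send_rows", "kwargs": {"commands": "0 0.9 0 0 0 0 0.4;0 0.9 0 0 0 0 0.4;0 0.9 0 0 0 0.8 0.4;0 0.9 0 0 0 0.8 0.4;0 0.9 0 0 0 0.8 0.4;0 0.9 0 0 0 0.8 0.4;0 0.9 0 0 0 0.8 0.4;0 0.9 0 0 0 0.8 0.4"}}

```text
time: 26.8
tool_pos: [0.5525, 0.1581, -0.0092]
tool_rot: [-0.4, 0.584, -0.583, 0.4]
ft_force: [0.3, 0.0, -2.3]
finger_gap: 0.0665
```

Request:
{"fn": "send_rows", "kwargs": {"commands": "0 0.2 0 0 0 0.8 0.4;0 0 0 0 0 0.8 0.4;0 0 0 0 0 0.8 0.4;0 0 0 0 0 0.8 0.4;0 0 0 0 0 0.5 0.4;0 0 0 0 0 0 0.4"}}

```text
time: 27.4
tool_pos: [0.5527, 0.1619, -0.0092]
tool_rot: [0.535, -0.463, 0.463, -0.534]
ft_force: [-1.0, 0.0, -2.6]
finger_gap: 0.0665
```

```bash
python3 - <<'E'
from m import *
from scipy.spatial.transform import Rotation as Ro
s=monitor.observe(); t=s["tool_pos"]; z=Ro.from_quat(s["tool_rot"]).as_matrix()[:,2]; print(t,s["ft_force"],s["finger_gap"],"yaw",np.degrees(np.arctan2(z[1],z[0])))
for n in ("side","top"):
    b,Q,K,T=cam(n)
    p=blob(Q,t,.022,.015,.05); print(n,len(p),np.median(p[:,2]) if len(p) else 0)
    for X in (Q,np.load("d0.npz")["Q" if n=="side" else "P"]):
        w=blob(X,(.688,.181),.09,.02,.036); print("tray",cv2.minAreaRect((w[:,:2]*1000).astype(np.float32)),len(w))
b,Q,K,T=cam("side"); save("s8.png",b[100:270,200:400],4)
E
```

```text
[ 0.55272909  0.16191563 -0.00920609] [-0.99209308  0.0403404  -2.59090873] 0.0665206035604701 yaw 8.213918569514895
side 131 0.028197447410642118
tray ((675.2891235351562, 176.33990478515625), (152.8460693359375, 123.23931884765625), 11.200142860412598) 358
tray ((689.1213989257812, 180.78024291992188), (119.02436065673828, 125.19495391845703), 7.999797344207764) 411
top 0 0
tray ((700.09619140625, 182.66586303710938), (92.0450668334961, 118.18964385986328), 8.023959159851074) 279
tray ((687.0511474609375, 181.08236694335938), (119.9212417602539, 118.36079406738281), 8.51649284362793) 382
```

View pics/s8.png

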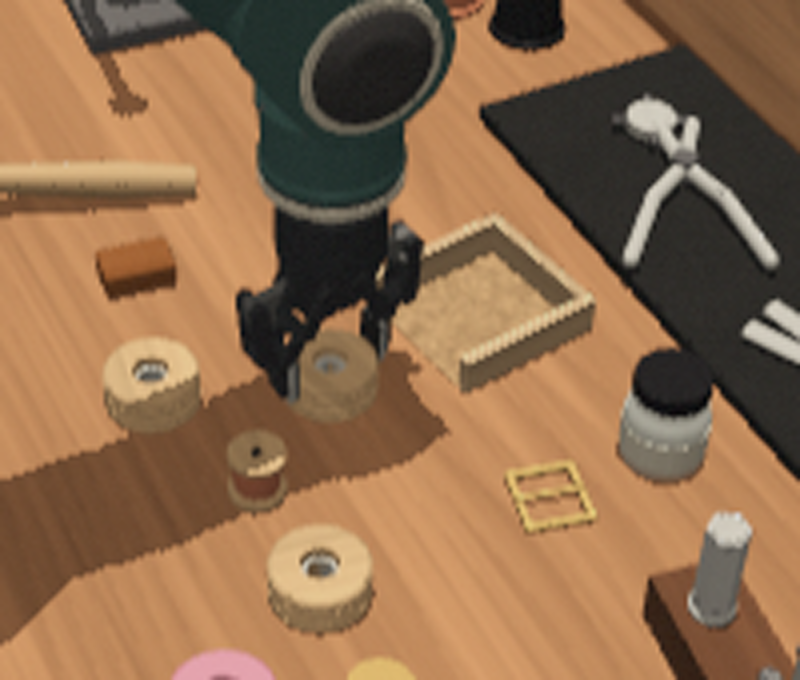

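Request:
{"fn": "send_rows", "kwargs": {"commands": "0.4 0.055 0 0 0 0 0.4;0.65 0.09 0 0 0 0 0.4;0.7 0.096 0 0 0 0 0.4;0.7 0.096 0 0 0 0 0.4;0.7 0.096 0 0 0 0 0.4;0.7 0.096 0 0 0 0 0.4;0.55 0.076 0 0 0 0 0.4;0.3 0.04 0 0 0 0 0.4"}}

```text
time: 28.35
tool_pos: [0.6721, 0.1778, -0.0094]
tool_rot: [0.534, -0.463, 0.464, -0.534]
ft_force: [-0.4, 0.4, -1.3]
finger_gap: 0.0662
```

Request:
{"fn": "send_rows", "kwargs": {"commands": "0 0 0 0 0 0 0.4;0 0 0 0 0 0 0.7;0 0 0 0 0 0 0.9;0 0 0 0 0 0 1;0 0 0 0 0 0 1;0 0 0 0 0 0 1"}}

```text
time: 28.95
tool_pos: [0.6707, 0.1777, -0.009]
tool_rot: [-0.534, 0.463, -0.463, 0.534]
ft_force: [0.3, 0.2, 0.5]
finger_gap: 0.0857
```

Released. I lift straight up, back away, and check.

Request:
{"fn": "send_rows", "kwargs": {"commands": "0 0 0.3 0 0 0 1;0 0 0.6 0 0 0 1;0 0 1 0 0 0 1;0 0 1 0 0 0 1;0 0 1 0 0 0 1;0 0 1 0 0 0 1;0 0 1 0 0 0 1;0 0 1 0 0 0 1"}}

```text
time: 29.75
tool_pos: [0.6708, 0.1775, 0.1659]
tool_rot: [-0.534, 0.463, -0.464, 0.534]
ft_force: [-0.3, -0.4, 0.2]
finger_gap: 0.0851
```

Request:
{"fn": "send_rows", "kwargs": {"commands": "-0.9 0.9 0.5 0 0 0 1;-0.9 0.9 0 0 0 0 1;-0.9 0.9 0 0 0 0 1;-0.9 0.9 0 0 0 0 1;-0.9 0.9 0 0 0 0 1;-0.9 0.9 0 0 0 0 1;-0.9 0.9 0 0 0 0 1;0 0 0 0 0 0 1"}}

```text
time: 30.55
tool_pos: [0.5102, 0.339, 0.1769]
tool_rot: [-0.535, 0.463, -0.461, 0.536]
ft_force: [0.2, -0.7, 0.4]
finger_gap: 0.0855
```

```bash
python3 - <<'E'
from m import *
s=monitor.observe(); print(s["time"],s["tool_pos"],s["ft_force"])
d=np.load("d0.npz")
a,P,K,T=cam("top"); b,Q,K2,T2=cam("side")
for n,X,O in (("top",P,d["P"]),("side",Q,d["Q"])):
    w=wheel(X,(.671,.178)); a0=np.radians(8.3); q=w[:2]-[.688,.181]; print(n,"C",w,"in tray",[q@[np.cos(a0),np.sin(a0)],q@[-np.sin(a0),np.cos(a0)]], np.median(blob(X,w,.03,.015,.05)[:,2]))
    for k,c in dict(A=(.439,.207),B=(.468,-.0035)).items(): print(k,wheel(X,c),"start",wheel(O,c))
    for k,c,z in (("spool",(.467,.096),.03),("tin",(.4585,-.1015),.018),("jar",(.731,.006),.06),("wax",(.475,.327),.014),("pink",(.3685,-.067),.024),("yel",(.323,-.2015),.024)):
        p=blob(X,c,.045,z,.1); o=blob(O,c,.045,z,.1); print(k,(p.mean(0)-o.mean(0)).round(4)[:2] if len(p) and len(o) else "?")
    g=blob(X,(.665,-.148),.03,.108,.13); print("gauge top",g.mean(0).round(4),blob(O,(.665,-.148),.03,.108,.13).mean(0).round(4))
x=np.hstack([a[60:300,110:450]]); save("f.png",x,2.3)
E
```

```text
30.55 [0.51023533 0.3389978  0.17694696] [ 0.16433499 -0.7467448   0.42139762]
top C [0.6707 0.1756 0.0331] in tray [np.float64(-0.01789831963629841), np.float64(-0.0028460769836555896)] 0.028480260385908895
A [0.4364 0.2053 0.0327] start [0.4385 0.2071 0.0329]
B [ 0.4656 -0.0024  0.0332] start [ 0.4672 -0.0037  0.0327]
spool [0.0001 0.    ]
tin [0.0003 0.0004]
jar [0.     0.0001]
wax [ 0.0001 -0.0001]
pink [-0.0002 -0.0002]
yel [-0.0001  0.0002]
gauge top [ 0.6632 -0.148   0.1137] [ 0.6643 -0.1478  0.1139]
side C [0.6726 0.175  0.0328] in tray [np.float64(-0.01610483435766794), np.float64(-0.0037140692389988393)] 0.028180992449798548
A [0.4384 0.2056 0.0329] start [0.4398 0.2061 0.0329]
B [ 0.4668 -0.0029  0.0331] start [ 0.4681 -0.0034  0.033 ]
spool [0.0003 0.0006]
tin [0.0001 0.0001]
jar [-0.0002  0.    ]
wax [0.0001 0.0009]
pink [ 0.0003 -0.0002]
yel [ 0.0002 -0.0002]
gauge top [ 0.6635 -0.1498  0.1138] [ 0.6654 -0.1493  0.1138]
```

View pics/f.png

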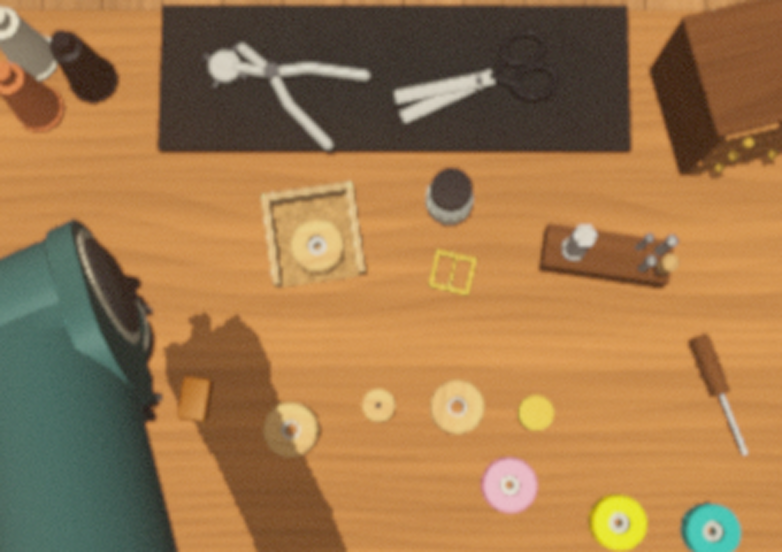

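The final picture shows the tight wheel inside the tray at (317,245), the gauge upright in the block at (580,242), and everything else in place.

```bash
python3 -c "
from cell import robot; print(robot.finish_job())"
```

```text
the job is handed in; nothing more can be done
None
```

The job is done and handed in after about 31 s of the 67 s allowed; the hand-in gives no verdict.

**Gauge trials:**

| Wheel | Result | What the gauge did |
|---|---|---|
| Left | Good | Pin went down to the collar |
| Middle | Good | Pin went down about as far as in the left wheel (within 1 mm by arm height) |
| Right | Too small | Pin stopped at the recess floor with up to about 30 N of push |

**Moves:** I put the gauge back in its hole, then slid the right wheel flat along the clear lane and into the tray.

**Last checks:**
- **Right wheel:** it stands flat in the tray, about 42 mm past the mouth and about 3 mm off the middle line.
- **Left and middle wheels:** both are within 3 mm of where they started.
- **Gauge:** it is upright in its hole, with its top at the same height as at the start.
- **Bystanders:** the spool, tin, jar and wax block moved less than 1 mm, as did the pink and yellow look-alikes. I checked the maul, chisel, buckle and turquoise look-alike only by eye: all but the maul look in place in the final picture, which doesn't show the maul.

**What went wrong along the way:**
- **First push on the left wheel:** it caught the recess floor off centre at about 45 N. A second, re-centred try went in cleanly.
- **First grip on the right wheel:** the fingers closed on air above it, because the fingertips sat higher than the stated 19 mm ahead of the TCP. A second grip with the TCP about 35 mm lower held.

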